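Switch the grinding-ball sorter to its other chute and run the batch down

ROBOT

A 6-joint arm with a two-finger parallel gripper is mounted at the origin on a cart in front of the work surface, level with it; the furniture and walls round the work are solid. World frame = base frame: x ahead of the robot, y to its left, z up, the work surface at z = 0. Lengths are in m, angles in rad, forces in N, time in s.
With the tool pointing down it reaches from about 0.25 to 0.725 m from the base axis. Payload 4 kg.
Tool frame: the origin (TCP) lies midway between the tips of the shut fingers; the grasp point (between the pads) lies 19 mm behind it; z points along the fingers, x is the direction in which the jaws open and shut, and the axes are right-handed (so a half turn about z gives the same grasp; the last joint's range is limited). The gripper opens to 85 mm and grips with 20 to 120 N. Pads are 22 mm wide; open, the fingers measure 114 mm over their backs; the gripper's body (76 mm by 85 mm) begins 54 mm behind the grasp point. The pads swing forward as they close: fully open they stand 13 mm farther back than shut.
Start: joints at [1.107, 0.241, 0.005, 1.335, 0, 1.571], TCP at [0.224, 0.447, 0.201] pointing down, gripper open.
Joint ranges: [-2.72, 2.72], [-1.05, 1.87], [-1.09, 1.28], [-1.99, 2.15], [-1.42, 1.44], [-3.14, 3.14]. Speed limits (rad/s): [2.79, 2.79, 3.14, 3.14, 3.14, 3.14].

INTERFACE

Orientations are given as a rotation vector (axis times angle).
In Python, from station import arm, read_camera, camera_info gives the robot as it stands. The module is installed in compiled form; this text tells all that it offers.
- The arm moves only by the tool arm_command, never from a script. Its argument "rows" is a list that holds one entry, the list of rows, each a list of 5 numbers: the shift along the tool's x, y, z in mm, then the turn about the tool's z in rad, then the opening, from -1 (shut) to 1 (fully open), so that 0 is half open. In form: [[[x, y, z, yaw, claw], ...]]. A call has exactly 5 rows; each row shifts and turns the pose as measured when the row begins, along the tool's axes as they then stand; what a row does not reach is not made up. A row lasts 1/8 s, in which the tool goes at most 62.5 mm and 10.7 degrees, less where a joint would pass 70% of its speed; a pose out of reach is approached as far as the arm can. A call is refused whole if a number of a shift passes 62.5 or a number of a turn 0.188, either way. A call with a gripper value outside its range is refused whole. The fingers move at their own pace and stop on an object; "squeeze" is the grip in N (left out, the last holds). Time passes only in rows, so rows that do not move let the fingers close, or fill a call up. It gives the time, the measured TCP pose, the force and the opening at its end, in the units of the state.
- arm.get_obs(): the state, without advancing time (a new reading comes with each control period).
- read_camera(name): name is "scene" or "top" or "wrist"; returns (picture, depth): 480x640x3 uint8, blue, green, red; 480x640 float32, m along the optical axis (not along the pixel's ray), 0 where there is no reading.
- camera_info(name): a dict with "vfov" (degrees; the focal length in pixels is half the picture's height over the tangent of half this angle, whatever the lens; pixels are square), "cx", "cy" (the principal point, pixels), "k1" (the pictures are not rectified: a ray, as slopes to the right and down, at radius r is drawn at 1 + k1 r^2 times it, then the intrinsics apply), "R" (3x3) and "t" (3): a world point X has camera coordinates R X + t. Camera axes: x right, y down, z forward; pixel columns grow to the right and rows downward; lengths in m; the calibration is good to about 2 mm. A picture is of the moment at which its call begins: read the wrist's pose just before it. camera_info takes no time and is no camera call; for the wrist camera it gives the pose at the moment of the call.
- arm.close_job(): hands the job in, once; it reports no verdict.
The state is a dict: "t": time; "qpos": joint angles; "qd": joint speeds; "joint_efforts": joint torques, N m; "tcp_pos": TCP position; "tool_rot": TCP orientation; "ft_force": force on the tool from outside, world axes, zero at the start; "moment": the same for the moment, N m; "gripper_width": finger opening in m.
Only numpy, scipy, OpenCV 4.12 (cv2) and the standard library are available. Lean on these libraries where they do the work, as an engineer would, in place of code of your own. Each camera call takes 0.05 s, during which the arm holds its last target.

TASK

The four white grinding balls waiting behind the red feed stop of the ball sorter belong in the tray on the other side from the one its blue rocking gate now leads to. With the fingertips, press the raised end of the gate down so that it rocks over and stays, then push the red stop fully aside so that all four balls run down the chute into that tray, and push the stop fully shut again. Do not touch the balls or move the trays by hand, do not pick anything up, and leave the vials, jar and other things round the sorter where they stand.

Things in the scene. Friction and masses are not known exactly. Their poses are not given: they have to be found in the camera images.
- sorter: the bench-top ball sorter, an aluminium frame fixed to the worktop. Origin: on the worktop under the pivot of the rocking gate. Its -x axis points to its front (towards the robot, turned up to 0.3 rad), +y to its left as the robot sees it. Base plate 275 x 350 mm, 8 mm thick. A feed chute slopes down from the back to the middle of the gate; at each end of the gate an outlet chute slopes to the front, over a tray
- gate (a joint): tilt of the blue rocking gate, a 228 mm long trough on a pivot (axis along the sorter's x, 100 mm above the worktop). It is at rest only at its two stops: +0.28 rad, left end low, balls run to the left tray; -0.28 rad, right end low, balls run to the right tray. A brass tumbler weight and an over-centre spring strut under the pivot hold it there: about 2 N down on the raised pad starts it over, and just past level it snaps over by itself
- pad_left (a point): centre of the top face of the black 30 x 30 mm finger pad at the left end of the gate, on its front side: sorter frame x -52 mm, y +80 mm, and 118 mm above the worktop when the gate is level; about 22 mm higher or lower at the stops. The pad is the place to press
- pad_right (a point): the same at the right end of the gate, sorter frame x -52 mm, y -80 mm
- stop (a joint): position of the feed stop, a steel blade on a slide across the feed chute: 0 m shut, 0.032 m fully open (it slides to the sorter's +y, its left); friction holds it (1.2 N) where it is left
- stop_tab (a point): centre of the upright red tab of the feed stop: 8 mm thick along the sorter's y (the sliding direction), 26 mm wide along x, 34 mm tall (about 191 to 225 mm above the worktop); sorter frame x 60 mm, y 0 when shut. Below it, up to 184 mm above the worktop, is its guide rail, from y -39 to +71 mm; nothing stands higher than that within 80 mm of the tab, except the dark block that carries it (up to 192 mm, 30 mm long in y)
- tray_left: grey open tray, 90 x 100 x 30 mm (100 along its y), 3 mm walls, loose, in front of the sorter under its left outlet chute; origin at the centre of its underside
- tray_right: the same under the right outlet chute
- ball_1_center (a point): centre of white grinding ball 1, 20 mm in diameter, waiting in the feed chute behind the stop (ball 1 lowest)
- ball_2_center (a point): centre of white grinding ball 2, 20 mm in diameter, waiting in the feed chute behind the stop (ball 1 lowest)
- ball_3_center (a point): centre of white grinding ball 3, 20 mm in diameter, waiting in the feed chute behind the stop (ball 1 lowest)
- ball_4_center (a point): centre of white grinding ball 4, 20 mm in diameter, waiting in the feed chute behind the stop (ball 1 lowest)
- vial_3: capped sample vial with a blue cap, 27 mm wide, 66 mm tall, standing between the trays; origin under its centre; leave it alone
- jar_1: jar with a red lid, 50 mm wide, 72 mm tall, standing on the sorter's base plate left of the feed chute; leave it alone
- petri_dish: round clear dish, 60 mm wide, 14 mm tall, right of the sorter; leave it alone
- vial_0: capped sample vial with a black cap, 27 mm wide, 66 mm tall, right of the sorter; leave it alone
- tape_1: roll of black tape, 58 mm wide, 19 mm tall, left of the sorter; leave it alone
Things that resemble listed ones, but are neither listed nor needed, are in the scene too. What is shaped like the tray_right but black or yellow is not meant.

How it is judged:
On the way, in this order (a step that is already met when the one before it is completed fails the run):
1. the gate has been rocked over to its other stop while the feed stop is still shut (distance of pad_left from where it was at the start of the episode above 0.026 m and (value of joint gate above 0.25 rad or value of joint gate below -0.25 rad) and value of joint stop below 0.006 m), for 0.2 s.
2. the feed stop is pushed fully open with the gate still over (distance of pad_left from where it was at the start of the episode above 0.026 m and (value of joint gate above 0.25 rad or value of joint gate below -0.25 rad) and value of joint stop above 0.026 m), for 0.1 s.
3. all four balls lie in the tray that the gate now leads to (((value of joint gate above 0.25 rad and x of ball_1_center in the frame of tray_left between -0.045 and 0.045 m and y of ball_1_center in the frame of tray_left between -0.05 and 0.05 m and height (world z) of each of ball_1_center, ball_2_center, ball_3_center, ball_4_center below 0.04 m and x of ball_2_center in the frame of tray_left between -0.045 and 0.045 m and y of ball_2_center in the frame of tray_left between -0.05 and 0.05 m and x of ball_3_center in the frame of tray_left between -0.045 and 0.045 m and y of ball_3_center in the frame of tray_left between -0.05 and 0.05 m and x of ball_4_center in the frame of tray_left between -0.045 and 0.045 m and y of ball_4_center in the frame of tray_left between -0.05 and 0.05 m) or (value of joint gate below -0.25 rad and x of ball_1_center in the frame of tray_right between -0.045 and 0.045 m and y of ball_1_center in the frame of tray_right between -0.05 and 0.05 m and height (world z) of each of ball_1_center, ball_2_center, ball_3_center, ball_4_center below 0.04 m and x of ball_2_center in the frame of tray_right between -0.045 and 0.045 m and y of ball_2_center in the frame of tray_right between -0.05 and 0.05 m and x of ball_3_center in the frame of tray_right between -0.045 and 0.045 m and y of ball_3_center in the frame of tray_right between -0.05 and 0.05 m and x of ball_4_center in the frame of tray_right between -0.045 and 0.045 m and y of ball_4_center in the frame of tray_right between -0.05 and 0.05 m))), for 0.2 s.
At the end, for the whole second after the job is handed in: the gate rests at the stop opposite to its start (beyond 0.25 rad), all four balls are inside the tray on that side, and the feed stop is shut to within 4 mm (distance of pad_left from where it was at the start of the episode above 0.026 m and (value of joint gate above 0.25 rad or value of joint gate below -0.25 rad) and ((value of joint gate above 0.25 rad and x of ball_1_center in the frame of tray_left between -0.045 and 0.045 m and y of ball_1_center in the frame of tray_left between -0.05 and 0.05 m and height (world z) of each of ball_1_center, ball_2_center, ball_3_center, ball_4_center below 0.04 m and x of ball_2_center in the frame of tray_left between -0.045 and 0.045 m and y of ball_2_center in the frame of tray_left between -0.05 and 0.05 m and x of ball_3_center in the frame of tray_left between -0.045 and 0.045 m and y of ball_3_center in the frame of tray_left between -0.05 and 0.05 m and x of ball_4_center in the frame of tray_left between -0.045 and 0.045 m and y of ball_4_center in the frame of tray_left between -0.05 and 0.05 m) or (value of joint gate below -0.25 rad and x of ball_1_center in the frame of tray_right between -0.045 and 0.045 m and y of ball_1_center in the frame of tray_right between -0.05 and 0.05 m and height (world z) of each of ball_1_center, ball_2_center, ball_3_center, ball_4_center below 0.04 m and x of ball_2_center in the frame of tray_right between -0.045 and 0.045 m and y of ball_2_center in the frame of tray_right between -0.05 and 0.05 m and x of ball_3_center in the frame of tray_right between -0.045 and 0.045 m and y of ball_3_center in the frame of tray_right between -0.05 and 0.05 m and x of ball_4_center in the frame of tray_right between -0.045 and 0.045 m and y of ball_4_center in the frame of tray_right between -0.05 and 0.05 m)) and value of joint stop below 0.004 m and linear speed of each of tray_left, tray_right below 0.02 m/s); the robot touches nothing.
It fails at once if the hand touches a ball (contact force between any of the fingers, the arm and ball_1 above 0.3 N or contact force between any of the fingers, the arm and ball_2 above 0.3 N or contact force between any of the fingers, the arm and ball_3 above 0.3 N or contact force between any of the fingers, the arm and ball_4 above 0.3 N).
It fails at once if a tray is shifted by more than 15 mm (distance of any of tray_left, tray_right from where it was at the start of the episode above 0.015 m).
It fails at once if a ball misses the trays and falls to the worktop ((height (world z) of ball_1_center below 0.03 m and (x of ball_1_center in the frame of tray_left above 0.046 m or y of ball_1_center in the frame of tray_left above 0.051 m or x of ball_1_center in the frame of tray_left below -0.046 m or y of ball_1_center in the frame of tray_left below -0.051 m) and (x of ball_1_center in the frame of tray_right above 0.046 m or y of ball_1_center in the frame of tray_right above 0.051 m or x of ball_1_center in the frame of tray_right below -0.046 m or y of ball_1_center in the frame of tray_right below -0.051 m)) or (height (world z) of ball_2_center below 0.03 m and (x of ball_2_center in the frame of tray_left above 0.046 m or y of ball_2_center in the frame of tray_left above 0.051 m or x of ball_2_center in the frame of tray_left below -0.046 m or y of ball_2_center in the frame of tray_left below -0.051 m) and (x of ball_2_center in the frame of tray_right above 0.046 m or y of ball_2_center in the frame of tray_right above 0.051 m or x of ball_2_center in the frame of tray_right below -0.046 m or y of ball_2_center in the frame of tray_right below -0.051 m)) or (height (world z) of ball_3_center below 0.03 m and (x of ball_3_center in the frame of tray_left above 0.046 m or y of ball_3_center in the frame of tray_left above 0.051 m or x of ball_3_center in the frame of tray_left below -0.046 m or y of ball_3_center in the frame of tray_left below -0.051 m) and (x of ball_3_center in the frame of tray_right above 0.046 m or y of ball_3_center in the frame of tray_right above 0.051 m or x of ball_3_center in the frame of tray_right below -0.046 m or y of ball_3_center in the frame of tray_right below -0.051 m)) or (height (world z) of ball_4_center below 0.03 m and (x of ball_4_center in the frame of tray_left above 0.046 m or y of ball_4_center in the frame of tray_left above 0.051 m or x of ball_4_center in the frame of tray_left below -0.046 m or y of ball_4_center in the frame of tray_left below -0.051 m) and (x of ball_4_center in the frame of tray_right above 0.046 m or y of ball_4_center in the frame of tray_right above 0.051 m or x of ball_4_center in the frame of tray_right below -0.046 m or y of ball_4_center in the frame of tray_right below -0.051 m))).
It fails at once if a bystander is shifted by more than 20 mm, or tipped (distance of any of vial_3, jar_1, petri_dish, vial_0, tape_1 from where it was at the start of the episode above 0.02 m or angle between any of vial_3, jar_1, petri_dish, vial_0, tape_1's own z axis and vertical above 0.5 rad).
It also fails if it takes over 53 s, if anything falls off the work surface, if the arm or the gripper's body presses on something with over 40 N, if the wrist force passes 120 N, or if a joint passes its speed limit or range.

## Working session

There is one attempt and no reset: what is moved stays moved. The work goes in short steps, Python scripts to look and compute and a tool call to move; the robot and the scene stay as the last step left them, time stands still between calls to the robot, and variables do not carry over. Pictures are saved under pics/ and viewed, and the job is handed in when it is done.

Besides the shell and the picture viewer there is one more tool, called after "Call:" by a JSON object that holds its "method" and its "body", one argument or row to a line. arm_command: Moves the arm, as the interface text tells. Its arguments: {"type":"object","properties":{"rows":{"type":"array"},"squeeze":{"type":"number"}},"required":["rows"]}

```bash
mkdir -p pics
python3 - <<'E'
from station import arm, read_camera, camera_info
import cv2,numpy as np
o=arm.get_obs();print(o)
for n in ("scene","top"):
    i=camera_info(n);print(n,i)
    p,d=read_camera(n);cv2.imwrite(f"pics/{n}0.png",p);np.savez(f"{n}0.npz",p=p,d=d,**{k:np.array(v) for k,v in i.items()})
E
```

```text
{'t': 0.0, 'qpos': array([ 1.10696903e+00,  2.41424371e-01,  3.72403105e-03,  1.33521335e+00,
       -1.16556637e-05,  1.57084498e+00]), 'qd': array([ 2.13196612e-03, -1.14190246e-04,  1.54335592e-03,  3.81554082e-04,
        3.85809809e-05,  3.12912832e-04]), 'joint_efforts': array([ 1.86101183e-04, -3.72315896e+01,  2.52407455e+01,  1.68950408e-02,
        1.71430806e-04,  6.72812845e-06]), 'tcp_pos': array([0.22337685, 0.4465444 , 0.20050727]), 'tool_rot': array([ 2.67163047,  1.65073698, -0.0028187 ]), 'ft_force': array([ 0.22759196,  0.3380388 , -0.1705566 ]), 'moment': array([ 0.03575697,  0.02232507, -0.03554002]), 'gripper_width': 0.08554943537676109}
scene {'vfov': 55.73804962226383, 'cx': 318.67207524585774, 'cy': 235.065243460583, 'k1': -0.0132405527269478, 'R': array([[ 0.46292271, -0.88639786, -0.00118159],
       [-0.64772111, -0.33736279, -0.68311325],
       [ 0.6051115 ,  0.31699397, -0.7303115 ]]), 't': array([-0.25168553,  0.52675535,  0.69871611])}
top {'vfov': 49.33563618167544, 'cx': 318.3770283949151, 'cy': 242.26107492875036, 'k1': -0.07325472186395268, 'R': array([[-0.01144697, -0.99992861, -0.00342773],
       [-0.98788891,  0.01183949, -0.15471044],
       [ 0.15473998,  0.00161525, -0.98795391]]), 't': array([0.04458798, 0.63858771, 1.45968404])}
```

View pics/scene0.png

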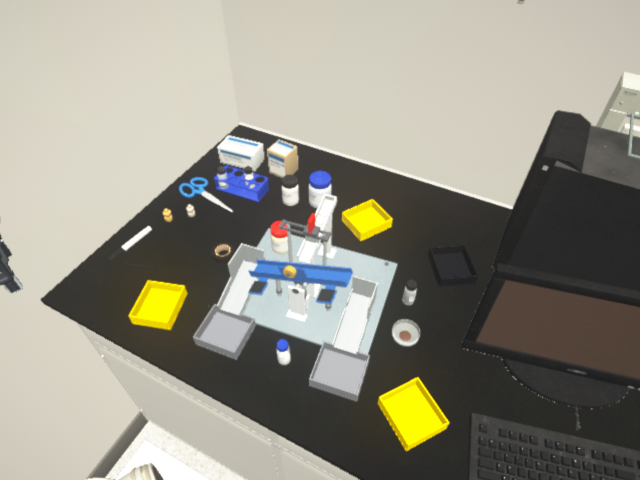

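View pics/top0.png

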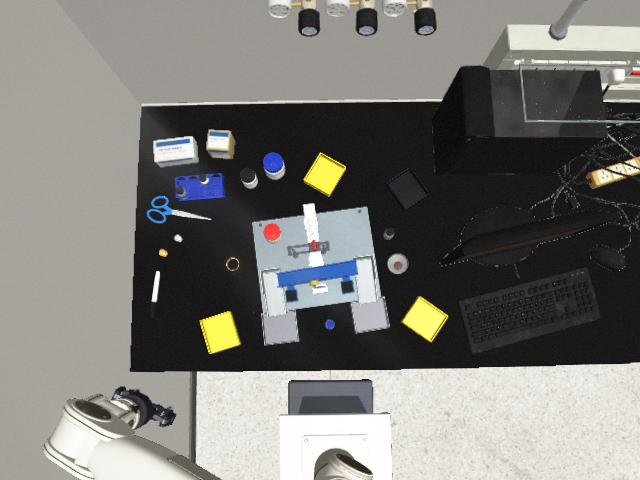

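The sorter is at top ≈(315,265): red tab (313,245), black pads (292,295) and (347,287), grey trays (280,328) and (369,315). I'll measure it from the depth.

```bash
cat > h.py <<'E'
import numpy as np,cv2
def K(i,h=480):
    f=h/2/np.tan(np.radians(float(i['vfov']))/2); return f
def unproj(i,u,v,d):
    f=K(i); x=(np.asarray(u,float)-i['cx'])/f; y=(np.asarray(v,float)-i['cy'])/f
    X,Y=x.copy(),y.copy()
    for _ in range(8):
        s=1+i['k1']*(X*X+Y*Y); X,Y=x/s,y/s
    P=np.stack([X*d,Y*d,d+0*X],-1)
    return (P-i['t'])@i['R']
def proj(i,X):
    c=np.asarray(X,float)@i['R'].T+i['t']; x=c[...,0]/c[...,2];y=c[...,1]/c[...,2]
    s=1+i['k1']*(x*x+y*y); f=K(i)
    return np.stack([x*s*f+i['cx'],y*s*f+i['cy']],-1)
def cloud(z):
    v,u=np.mgrid[:480,:640]; return unproj(z,u,v,z['d'].astype(float))
E
python3 - <<'E'
from h import *
for n in("top","scene"):
    z=dict(np.load(n+"0.npz")); P=cloud(z); hsv=cv2.cvtColor(z['p'],cv2.COLOR_BGR2HSV)
    H,S,V=[hsv[...,k].astype(int) for k in range(3)]
    ok=z['d']>0
    red=ok&((H<8)|(H>172))&(S>150)&(V>80)
    def rep(name,m):
        k,l,st,c=cv2.connectedComponentsWithStats(m.astype(np.uint8))
        for j in range(1,k):
            if st[j,4]>8:
                q=P[l==j]; print(n,name,c[j].round(0),st[j,4],'med',np.median(q,0).round(3),'lo',np.percentile(q,5,axis=0).round(3),'hi',np.percentile(q,95,axis=0).round(3))
    rep('red',red&(P[...,2]<0.4)&(P[...,2]>0))
    rep('blue',ok&(H>100)&(H<125)&(S>130)&(V>60)&(P[...,2]>0.05)&(P[...,2]<0.2))
    rep('pad',ok&(V<60)&(P[...,2]>0.08)&(P[...,2]<0.16)&(P[...,0]<0.6))
    # base plate
    rep('plate',ok&(abs(P[...,2]-0.008)<0.006)&(V>110)&(S<80)&(P[...,0]>.2))
i=dict(np.load("top0.npz")); 
cv2.imwrite("pics/topc.png",cv2.resize(i['p'][195:350,235:410],None,fx=4,fy=4,interpolation=cv2.INTER_CUBIC)[:600])
i=dict(np.load("scene0.npz")); 
cv2.imwrite("pics/scenec.png",cv2.resize(i['p'][180:380,190:410],None,fx=3,fy=3,interpolation=cv2.INTER_CUBIC))
E
```

```text
top red [635.  73.] 26 med [ 1.033 -0.792  0.314] lo [ 1.031 -0.803  0.309] hi [ 1.036 -0.782  0.319]
top red [272. 231.] 202 med [0.668 0.17  0.08 ] lo [0.649 0.151 0.074] hi [0.686 0.188 0.085]
top red [314. 245.] 32 med [0.604 0.048 0.223] lo [0.594 0.044 0.217] hi [0.616 0.051 0.228]
top blue [218. 134.] 62 med [0.959 0.327 0.085] lo [0.954 0.303 0.079] hi [0.965 0.349 0.09 ]
top blue [173. 142.] 109 med [0.946 0.47  0.058] lo [0.939 0.426 0.052] hi [0.953 0.512 0.063]
top blue [273. 162.] 317 med [0.871 0.166 0.087] lo [0.846 0.143 0.082] hi [0.895 0.191 0.092]
top blue [317. 274.] 1189 med [0.542 0.039 0.117] lo [ 0.514 -0.053  0.086] hi [0.565 0.139 0.147]
top blue [330. 324.] 49 med [0.405 0.007 0.064] lo [ 0.395 -0.001  0.06 ] hi [0.413 0.016 0.07 ]
top pad [468. 257.] 204 med [ 0.583 -0.382  0.099] lo [ 0.566 -0.455  0.084] hi [ 0.599 -0.307  0.153]
top pad [450. 253.] 10 med [ 0.593 -0.322  0.137] lo [ 0.586 -0.329  0.113] hi [ 0.599 -0.315  0.159]
top pad [347. 286.] 92 med [ 0.505 -0.038  0.14 ] lo [ 0.492 -0.049  0.134] hi [ 0.516 -0.025  0.145]
top pad [291. 295.] 87 m
[... 6177 characters left out ...]
 31 med [ 0.656 -0.17   0.008] lo [ 0.653 -0.18   0.004] hi [ 0.662 -0.158  0.014]
scene plate [224. 328.] 869 med [0.408 0.164 0.003] lo [0.371 0.122 0.002] hi [0.442 0.202 0.011]
scene plate [406. 332.] 303 med [ 0.587 -0.193  0.004] lo [ 0.552 -0.218  0.002] hi [ 0.61  -0.168  0.013]
scene plate [216. 350.] 101 med [0.356 0.147 0.008] lo [0.351 0.104 0.003] hi [0.36  0.19  0.013]
scene plate [340. 368.] 1143 med [ 0.441 -0.102  0.004] lo [ 0.406 -0.144  0.002] hi [ 0.476 -0.06   0.009]
scene plate [284. 361.] 33 med [0.397 0.002 0.007] lo [ 0.394 -0.001  0.003] hi [0.413 0.016 0.013]
scene plate [333. 391.] 125 med [ 0.389 -0.111  0.008] lo [ 0.382 -0.157  0.003] hi [ 0.395 -0.068  0.013]
```

View pics/topc.png

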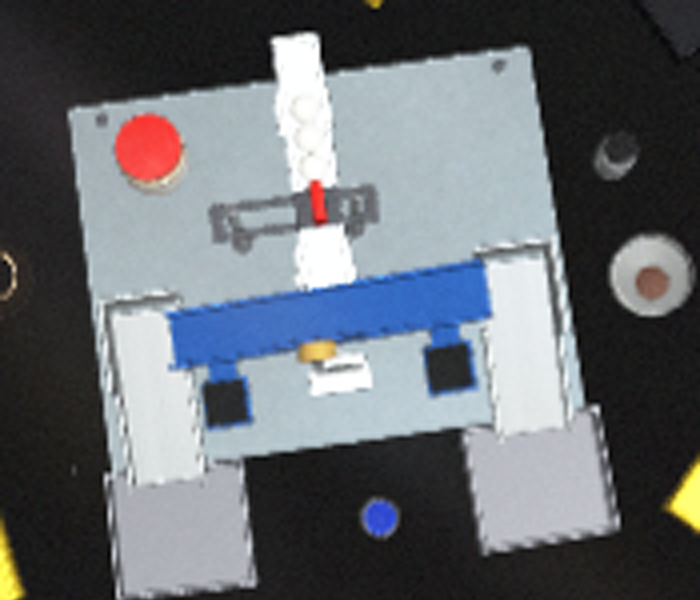

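View pics/scenec.png

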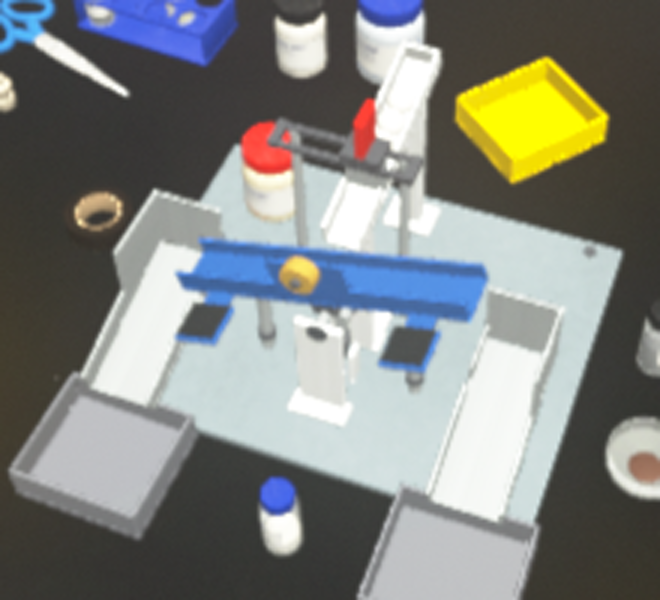

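The blue gate's left pad is low (z 0.096) and its right pad is high (z 0.140), so the gate is at +0.28 and I must press the right pad. Fitting the two pads gives a sorter yaw of about 0.13 rad, an origin at (0.547, 0.040) and the tab at (0.606, 0.048). The tab measures (0.604, 0.048, 0.21), so these agree. The grey trays are the ones meant; the yellow and black ones are lookalikes. I'll move over with shut fingers.

Call:
{"method": "arm_command", "body": {
  "rows": [
    [[-33,48,-14,0,-1],[-33,48,-14,0,-1],[-33,48,-14,0,-1],[-33,48,-14,0,-1],[-33,48,-14,0,-1]]
  ],
  "squeeze": 20
}}

```text
t: 0.72
tcp_pos: [0.3659, 0.1875, 0.2692]
tool_rot: [2.661, 1.664, -0.012]
ft_force: [0.9, 0.1, 0.6]
gripper_width: -0.0002
```

```bash
cat > go.py <<'E'
import sys,numpy as np
from station import arm
from scipy.spatial.transform import Rotation as R
o=arm.get_obs(); psi=0.13
Rm=R.from_rotvec(o['tool_rot']).as_matrix(); p=o['tcp_pos']
c,s=np.cos(psi),np.sin(psi); O=np.array([.547,.040,0]); S=np.array([[c,-s,0],[s,c,0],[0,0,1]])
print('t',o['t'],'p',p.round(4),'sorter',(S.T@(p-O)).round(4),'q',o['qpos'].round(2),'F',o['ft_force'].round(1),'w',round(o['gripper_width'],3))
print('toolx ang',np.arctan2(Rm[1,0],Rm[0,0]).round(3),'z',Rm[:,2].round(3))
if len(sys.argv)>3:
    g=O+S@np.array([float(a) for a in sys.argv[1:4]]); print('goal',g.round(4),'tool delta mm',(1000*Rm.T@(g-p)).round(1))
    e=(np.pi/2+psi-np.arctan2(Rm[1,0],Rm[0,0])+np.pi)%(2*np.pi)-np.pi
    print('yaw cmd',(-e).round(3))
E
python3 go.py -.054 -.077 .22
```

```text
t 0.725 p [0.3659 0.1875 0.2692] sorter [-0.1604  0.1697  0.2692] q [ 0.48  0.05 -0.05  1.48 -0.    0.93] F [0.9 0.1 0.6] w -0.0
toolx ang 1.118 z [-0.005 -0.007 -1.   ]
goal [ 0.5034 -0.0434  0.22  ] tool delta mm [-146.9  224.7   50.2]
yaw cmd -0.583
```

Call:
{"method": "arm_command", "body": {
  "rows": [
    [[-32,49,0,0,-1],[-32,49,0,0,-1],[-32,49,0,0,-1],[-32,49,0,0,-1],[0,0,0,-0.15,-1]]
  ]
}}

```text
t: 1.35
tcp_pos: [0.4901, -0.0241, 0.2694]
tool_rot: [2.532, 1.856, -0.011]
ft_force: [-0.3, 0.3, -0.2]
gripper_width: 0.0
```

Call:
{"method": "arm_command", "body": {
  "rows": [
    [[0,0,0,-0.15,-1],[0,0,0,-0.15,-1],[0,0,0,-0.14,-1],[0,0,0,0,-1],[0,0,0,0,-1]]
  ]
}}

```text
t: 1.98
tcp_pos: [0.4889, -0.0261, 0.2664]
tool_rot: [-2.055, -2.37, 0.018]
ft_force: [-0.2, -0.2, 0.0]
gripper_width: 0.0002
```

```bash
python3 go.py -.054 -.077 .16
```

```text
t 1.975 p [ 0.4889 -0.0261  0.2664] sorter [-0.0662 -0.0581  0.2664] q [-0.05  0.21  0.13  1.5  -0.01 -0.19] F [-0.2 -0.2  0. ] w 0.0
toolx ang 1.713 z [-0.011 -0.005 -1.   ]
goal [ 0.5034 -0.0434  0.16  ] tool delta mm [-18.7  13.2 106.3]
yaw cmd 0.012
```

Call:
{"method": "arm_command", "body": {
  "rows": [
    [[-11,8,30,0,-1],[-8,6,35,0,-1],[0,0,35,0,-1],[0,0,0,0,-1],[0,0,0,0,-1]]
  ]
}}

```text
t: 2.6
tcp_pos: [0.5062, -0.0436, 0.1658]
tool_rot: [-2.064, -2.366, 0.014]
ft_force: [0.4, 0.2, -0.1]
gripper_width: -0.0001
```

```bash
python3 go.py -.054 -.078 .15
python3 - <<'E'
from station import read_camera
import cv2
p,d=read_camera("scene");cv2.imwrite("pics/s1.png",cv2.resize(p[180:380,190:410],None,fx=3,fy=3,interpolation=cv2.INTER_CUBIC))
E
```

```text
t 2.6 p [ 0.5062 -0.0436  0.1658] sorter [-0.0513 -0.0776  0.1658] q [-0.08  0.28 -0.04  1.26 -0.01 -0.22] F [ 0.4  0.2 -0.1] w -0.0
toolx ang 1.707 z [-0.007 -0.006 -1.   ]
goal [ 0.5036 -0.0443  0.15  ] tool delta mm [-0.3 -2.6 15.9]
yaw cmd 0.006
```

View pics/s1.png

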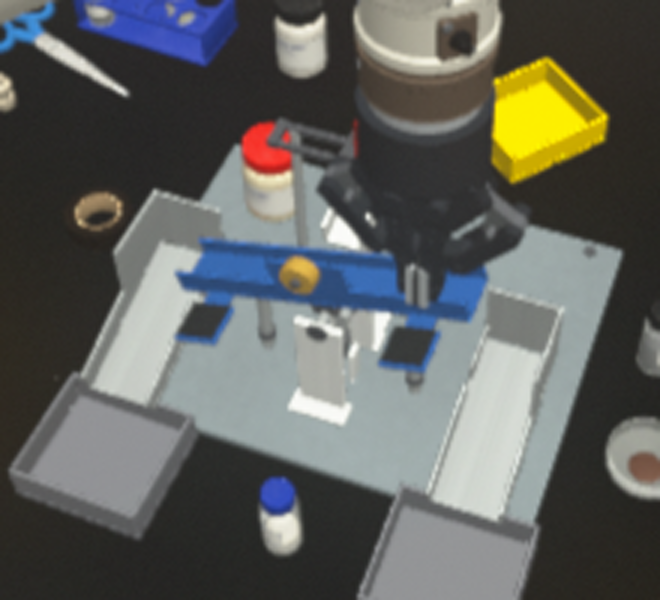

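Call:
{"method": "arm_command", "body": {
  "rows": [
    [[0,-3,12,0,-1],[0,0,12,0,-1],[0,0,12,0,-1],[0,0,12,0,-1],[0,0,10,0,-1]]
  ]
}}

```text
t: 3.28
tcp_pos: [0.5052, -0.0447, 0.1075]
tool_rot: [2.063, 2.364, -0.008]
ft_force: [-0.1, -0.2, 1.7]
gripper_width: -0.0001
```

```bash
python3 go.py -.054 -.083 .102
```

```text
t 3.275 p [ 0.5052 -0.0447  0.1075] sorter [-0.0524 -0.0786  0.1075] q [-0.08  0.32 -0.15  1.11 -0.01 -0.22] F [-0.1 -0.2  1.7] w -0.0
toolx ang 1.707 z [-0.    -0.007 -1.   ]
goal [ 0.5042 -0.0493  0.102 ] tool delta mm [-4.4 -1.6  5.6]
yaw cmd 0.006
```

Past level. I'll press slightly more, then lift and check.

Call:
{"method": "arm_command", "body": {
  "rows": [
    [[0,0,6,0,-1],[0,0,0,0,-1],[0,0,-50,0,-1],[0,0,-50,0,-1],[0,0,-50,0,-1]]
  ]
}}

```text
t: 3.9
tcp_pos: [0.5015, -0.043, 0.2492]
tool_rot: [-2.061, -2.362, 0.02]
ft_force: [0.8, 0.1, 0.5]
gripper_width: 0.0001
```

```bash
python3 go.py .06 -.032 .27
python3 - <<'E'
from station import read_camera
import cv2
p,d=read_camera("scene");cv2.imwrite("pics/s2.png",cv2.resize(p[180:380,190:410],None,fx=3,fy=3,interpolation=cv2.INTER_CUBIC))
E
```

```text
t 3.9 p [ 0.5015 -0.043   0.2492] sorter [-0.0559 -0.0764  0.2492] q [-0.08  0.24  0.13  1.47 -0.01 -0.22] F [0.8 0.1 0.5] w 0.0
toolx ang 1.707 z [-0.014 -0.005 -1.   ]
goal [0.6106 0.016  0.27  ] tool delta mm [ 43.7 115.9 -22.6]
yaw cmd 0.006
```

View pics/s2.png

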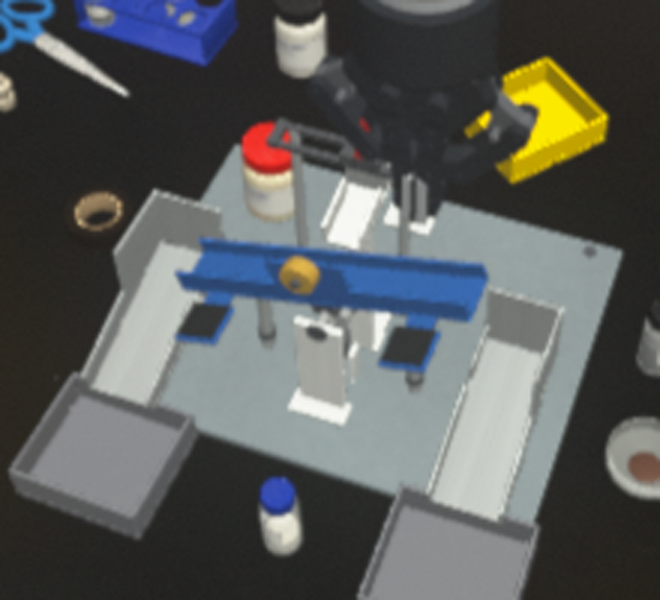

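The crop shows the gate still as it was: left pad (205,322) low, right pad (410,347) high. I'll measure it again.

```bash
python3 go.py
python3 - <<'E'
from h import *
from station import read_camera,camera_info
for n in("top","scene"):
    i=camera_info(n);p,d=read_camera(n);z=dict(p=p,d=d,**i);P=cloud(z)
    hsv=cv2.cvtColor(p,cv2.COLOR_BGR2HSV);V=hsv[...,2];S=hsv[...,1]
    psi=.13;c,s=np.cos(psi),np.sin(psi);Q=P-np.array([.547,.04,0]);sx=c*Q[...,0]+s*Q[...,1];sy=-s*Q[...,0]+c*Q[...,1]
    for sg in(1,-1):
        m=(d>0)&(V<70)&(abs(sx+.052)<.025)&(abs(sy-sg*.08)<.03)&(P[...,2]>.07)&(P[...,2]<.17)
        if m.sum():print(n,sg,m.sum(),*(np.percentile(a[m],[3,50,97]).round(3) for a in(sx,sy,P[...,2])))
    cv2.imwrite(f"pics/{n}3.png",cv2.resize(p[195:345,235:410] if n=="top" else p[180:380,190:410],None,fx=3,fy=3,interpolation=cv2.INTER_CUBIC))
E
```

```text
t 3.95 p [ 0.5049 -0.0432  0.2568] sorter [-0.0525 -0.0771  0.2568] q [-0.08  0.24  0.15  1.48 -0.01 -0.22] F [ 3.3 -0.   4. ] w -0.0
toolx ang 1.707 z [-0.001 -0.006 -1.   ]
top 1 95 [-0.064 -0.051 -0.039] [0.069 0.082 0.095] [0.088 0.095 0.102]
scene 1 103 [-0.063 -0.051 -0.038] [0.072 0.084 0.096] [0.09  0.093 0.099]
scene -1 131 [-0.064 -0.052 -0.039] [-0.081 -0.07  -0.058] [0.134 0.138 0.142]
```

View pics/scene3.png

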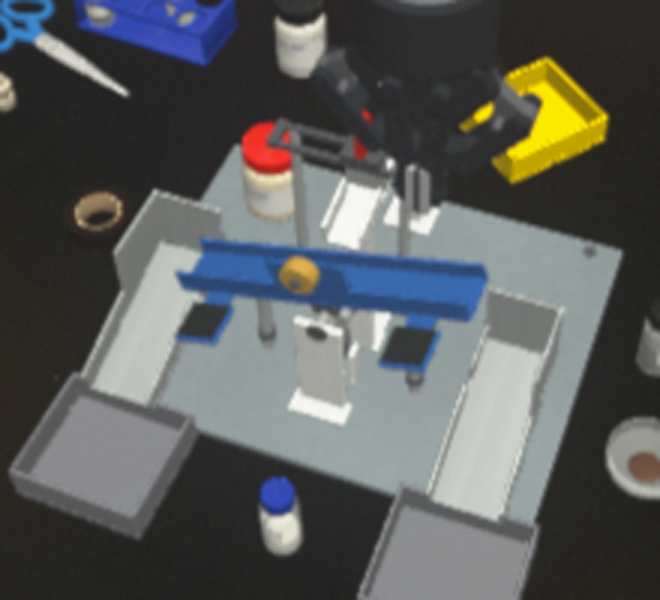

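The gate sprang back or never moved. I'll press again, hold it at the bottom and look while pressing.

Call:
{"method": "arm_command", "body": {
  "rows": [
    [[0,-2,50,0,-1],[0,0,40,0,-1],[0,0,15,0,-1],[0,0,15,0,-1],[0,0,15,0,-1]]
  ]
}}

```text
t: 4.68
tcp_pos: [0.4986, -0.0435, 0.1086]
tool_rot: [-2.062, -2.364, 0.015]
ft_force: [0.3, -1.8, 0.9]
gripper_width: -0.0001
```

Call:
{"method": "arm_command", "body": {
  "rows": [
    [[0,0,10,0,-1],[0,0,8,0,-1],[0,0,2,0,-1],[0,0,0,0,-1],[0,0,0,0,-1]]
  ]
}}

```text
t: 5.3
tcp_pos: [0.4962, -0.0432, 0.0854]
tool_rot: [-2.059, -2.361, 0.018]
ft_force: [0.6, -0.1, -0.9]
gripper_width: -0.0002
```

```bash
python3 go.py -.052 -.082 .1
cat > pic.py <<'E'
from h import *
import sys
from station import read_camera,camera_info
t=sys.argv[1]
for n in("scene",):
    i=camera_info(n);p,d=read_camera(n);z=dict(p=p,d=d,**i);P=cloud(z)
    hsv=cv2.cvtColor(p,cv2.COLOR_BGR2HSV);V=hsv[...,2];S=hsv[...,1]
    psi=.13;c,s=np.cos(psi),np.sin(psi);Q=P-np.array([.547,.04,0]);sx=c*Q[...,0]+s*Q[...,1];sy=-s*Q[...,0]+c*Q[...,1]
    for sg in(1,-1):
        m=(d>0)&(V<70)&(abs(sx+.052)<.025)&(abs(sy-sg*.08)<.03)&(P[...,2]>.07)&(P[...,2]<.17)
        if m.sum():print(n,sg,m.sum(),*(np.percentile(a[m],[3,50,97]).round(3) for a in(sx,sy,P[...,2])))
    cv2.imwrite(f"pics/{n}_{t}.png",cv2.resize(p[180:380,190:410],None,fx=3,fy=3,interpolation=cv2.INTER_CUBIC))
    hs=(d>0)&((hsv[...,0]<8)|(hsv[...,0]>172))&(S>150)&(V>80)&(P[...,2]>.18)&(P[...,2]<.24)&(sx<.1)
    if hs.sum():print('tab',hs.sum(),*(np.percentile(a[hs],[3,50,97]).round(3) for a in(sx,sy,P[...,2])))
E
python3 pic.py 4
```

```text
t 5.3 p [ 0.4962 -0.0432  0.0854] sorter [-0.0611 -0.0759  0.0854] q [-0.08  0.33 -0.19  1.07 -0.   -0.22] F [ 0.6 -0.1 -0.9] w -0.0
toolx ang 1.707 z [-0.014 -0.003 -1.   ]
goal [ 0.5061 -0.048   0.1   ] tool delta mm [ -6.2   8.9 -14.8]
yaw cmd 0.006
scene 1 123 [-0.062 -0.051 -0.039] [0.064 0.075 0.086] [0.134 0.138 0.143]
scene -1 205 [-0.074 -0.067 -0.043] [-0.103 -0.086 -0.056] [0.089 0.158 0.17 ]
```

View pics/scene_4.png

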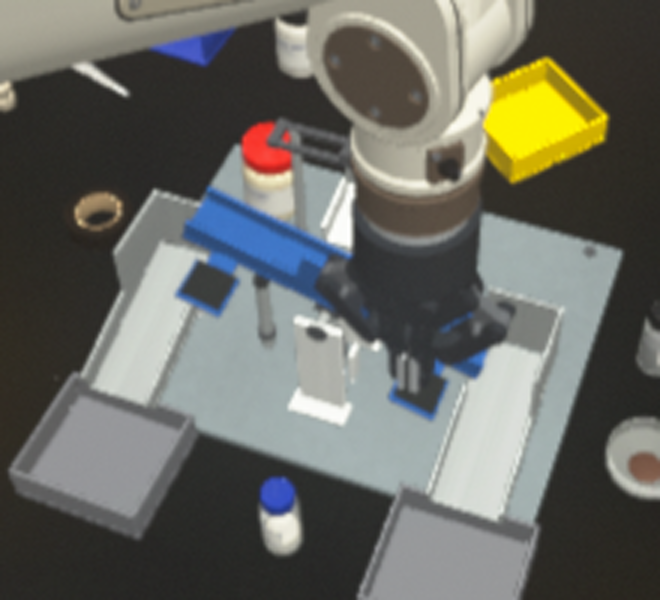

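The gate is over now: the left pad reads z 0.138. The TCP reads lower than the pad surface should be, so I'll lift gently and check the tip height in the picture.

Call:
{"method": "arm_command", "body": {
  "rows": [
    [[0,0,-15,0,-1],[0,0,-20,0,-1],[0,0,-30,0,-1],[0,0,-30,0,-1],[0,0,0,0,-1]]
  ]
}}

```text
t: 5.98
tcp_pos: [0.4993, -0.0429, 0.1889]
tool_rot: [-2.063, -2.365, 0.012]
ft_force: [-0.1, 0.2, -0.6]
gripper_width: -0.0001
```

Call:
{"method": "arm_command", "body": {
  "rows": [
    [[0,0,-30,0,-1],[0,0,-30,0,-1],[0,0,-10,0,-1],[0,0,0,0,-1],[0,0,0,0,-1]]
  ]
}}

```text
t: 6.6
tcp_pos: [0.4979, -0.0425, 0.258]
tool_rot: [-2.06, -2.362, 0.017]
ft_force: [-0.1, 0.7, -0.4]
gripper_width: 0.0001
```

```bash
python3 go.py .06 -.032 .27;python3 pic.py 5
python3 - <<'E'
from h import *
from station import read_camera,camera_info,arm
i=camera_info("scene");tp=arm.get_obs()['tcp_pos'];p,d=read_camera("scene")
uv=proj(i,np.array([tp,tp+[0,0,.01],tp+[0,0,-.01]]));print(uv)
u,v=uv[0].astype(int)
c=p[v-50:v+50,u-60:u+60].copy();c=cv2.resize(c,None,fx=5,fy=5,interpolation=cv2.INTER_CUBIC)
for k,col in zip(uv,[(0,0,255),(0,255,0),(255,0,0)]):
    cv2.circle(c,(int((k[0]-u+60)*5),int((k[1]-v+50)*5)),4,col,-1)
cv2.imwrite("pics/tip.png",c)
E
```

```text
t 6.6 p [ 0.4979 -0.0425  0.258 ] sorter [-0.0594 -0.0755  0.258 ] q [-0.08  0.23  0.14  1.49 -0.   -0.22] F [-0.1  0.7 -0.4] w 0.0
toolx ang 1.707 z [-0.012 -0.003 -1.   ]
goal [0.6106 0.016  0.27  ] tool delta mm [ 42.7 119.5 -13.6]
yaw cmd 0.006
scene 1 135 [-0.062 -0.05  -0.038] [0.063 0.075 0.087] [0.133 0.138 0.142]
scene -1 134 [-0.063 -0.051 -0.04 ] [-0.09  -0.078 -0.067] [0.09  0.094 0.098]
tab 6 [0.048 0.053 0.058] [-0.001  0.002  0.006] [0.194 0.222 0.223]
[[327.84366481 259.22486112]
 [327.92167922 255.52777393]
 [327.7670512  262.85477929]]
```

View pics/tip.png

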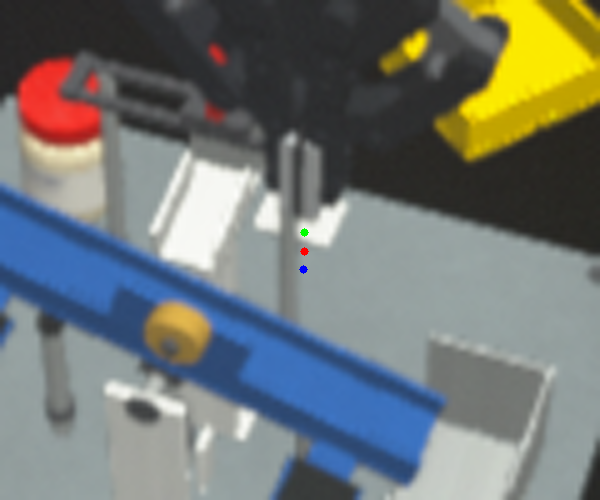

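View pics/scene_5.png

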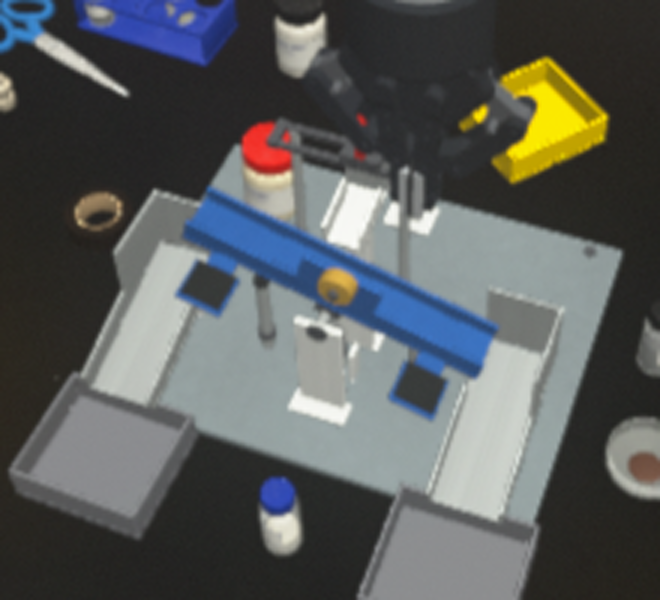

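The gate has rocked over: left pad 0.138, right pad 0.094. The visible fingertips sit about 20 mm above the reported TCP. I'll measure them with depth.

Run:
```python
from h import *
from station import read_camera,camera_info,arm
i=camera_info("scene");tp=arm.get_obs()['tcp_pos'];p,d=read_camera("scene");P=cloud(dict(d=d,**i))
print('tcp',tp)
Q=P-tp
m=(d>0)&(np.hypot(Q[...,0],Q[...,1])<.035)&(abs(Q[...,2])<.08)&(Q[...,2]>-.05)
for lo in np.arange(-.04,.06,.005):
    k=m&(Q[...,2]>=lo)&(Q[...,2]<lo+.005)
    if k.sum()>2:print(lo.round(3),k.sum(),'x',np.percentile(Q[...,0][k],[5,50,95]).round(3),'y',np.percentile(Q[...,1][k],[5,50,95]).round(3))
i=camera_info("wrist");print(i['t'],i['R'].T@-i['t'])
p,d=read_camera("wrist");cv2.imwrite("pics/w.png",p)
```

```text
tcp [ 0.49780816 -0.04249239  0.25795193]
0.03 11 x [-0.012 -0.01  -0.006] y [-0.009 -0.003  0.003]
0.035 29 x [-0.013 -0.01  -0.006] y [-0.011 -0.002  0.01 ]
0.04 31 x [-0.012 -0.01   0.001] y [-0.014 -0.005  0.01 ]
0.045 38 x [-0.012 -0.009  0.002] y [-0.014 -0.006  0.01 ]
0.05 35 x [-0.012 -0.009  0.005] y [-0.014 -0.005  0.01 ]
0.055 36 x [-0.012 -0.008 -0.001] y [-0.014 -0.006  0.01 ]
[ 0.11016228 -0.51779582  0.30941032] [ 0.43297887 -0.05187835  0.43106951]
```

View pics/w.png

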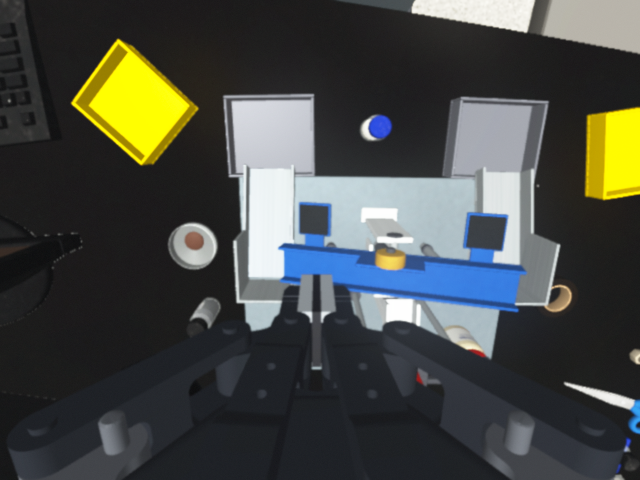

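The tips are about 28 mm above the reported TCP, which also explains the first failed press. Laterally they are centred, about 24 mm across. For the tab I want the tips at about z 0.203, so TCP about 0.175. I'm moving to the right of the tab at height.

Call:
{"method": "arm_command", "body": {
  "rows": [
    [[13,38,0,0,-1],[13,38,0,0,-1],[13,38,0,0,-1],[0,0,0,0,-1],[0,0,0,0,-1]]
  ]
}}

```text
t: 7.42
tcp_pos: [0.6066, 0.0123, 0.2533]
tool_rot: [-2.059, -2.358, 0.023]
ft_force: [-0.3, 0.2, 0.8]
gripper_width: 0.0001
```

```bash
python3 go.py .06 -.035 .18
```

```text
t 7.425 p [0.6066 0.0123 0.2533] sorter [ 0.0555 -0.0352  0.2533] q [ 0.02  0.47  0.47  1.59 -0.   -0.11] F [-0.3  0.2  0.8] w 0.0
toolx ang 1.706 z [-0.018 -0.004 -1.   ]
goal [0.611  0.0131 0.18  ] tool delta mm [ 0.2  5.8 73.2]
yaw cmd 0.005
```

Call:
{"method": "arm_command", "body": {
  "rows": [
    [[0,3,20,0,-1],[0,2,20,0,-1],[0,0,20,0,-1],[0,0,8,0,-1],[0,0,0,0,-1]]
  ]
}}

```text
t: 8.05
tcp_pos: [0.6066, 0.0097, 0.1866]
tool_rot: [-2.065, -2.355, 0.022]
ft_force: [-0.2, -0.6, 0.8]
gripper_width: -0.0001
```

```bash
python3 go.py .06 -.035 .175
cat > tip.py <<'E'
from h import *
from station import read_camera,camera_info,arm
import sys
tp=arm.get_obs()['tcp_pos']
for n in ("scene",):
    i=camera_info(n);p,d=read_camera(n);P=cloud(dict(d=d,**i));Q=P-tp
    m=(d>0)&(np.hypot(Q[...,0],Q[...,1])<.025)
    for lo in np.arange(-.01,.06,.005):
        k=m&(Q[...,2]>=lo)&(Q[...,2]<lo+.005)
        if k.sum()>2:print(lo.round(3),k.sum(),'x',np.percentile(Q[...,0][k],[5,50,95]).round(3),'y',np.percentile(Q[...,1][k],[5,50,95]).round(3))
    u,v=proj(i,tp).astype(int)
    cv2.imwrite("pics/tip%s.png"%sys.argv[1],cv2.resize(p[v-70:v+40,u-70:u+70],None,fx=5,fy=5,interpolation=cv2.INTER_CUBIC))
E
python3 tip.py 2
```

```text
t 8.05 p [0.6066 0.0097 0.1866] sorter [ 0.0552 -0.0378  0.1866] q [ 0.02  0.48  0.31  1.42 -0.   -0.11] F [-0.2 -0.6  0.8] w -0.0
toolx ang 1.702 z [-0.016 -0.004 -1.   ]
goal [0.611  0.0131 0.175 ] tool delta mm [ 2.8  5.  11.5]
yaw cmd 0.001
-0.01 47 x [-0.008 -0.005  0.015] y [0.001 0.013 0.023]
-0.005 34 x [-0.008  0.002  0.013] y [0.002 0.007 0.02 ]
0.03 12 x [-0.012 -0.011 -0.008] y [-0.008 -0.002  0.005]
0.035 23 x [-0.012 -0.01   0.   ] y [-0.012 -0.003  0.011]
0.04 24 x [-0.012 -0.01   0.002] y [-0.013 -0.005  0.008]
0.045 29 x [-0.012 -0.009  0.003] y [-0.013 -0.006  0.011]
0.05 23 x [-0.013 -0.009  0.006] y [-0.014 -0.007  0.009]
0.055 30 x [-0.012 -0.01   0.001] y [-0.014 -0.004  0.009]
```

View pics/tip2.png

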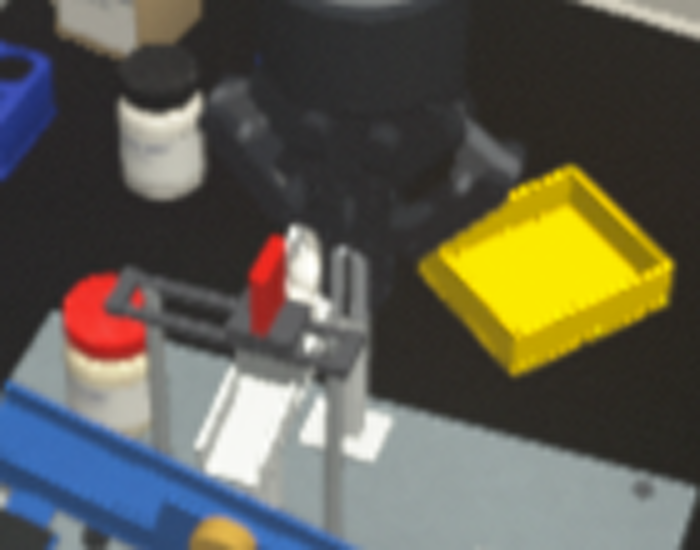

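Call:
{"method": "arm_command", "body": {
  "rows": [
    [[0,5,12,0,-1],[0,0,3,0,-1],[12,0,0,0,-1],[12,0,0,0,-1],[0,0,0,0,-1]]
  ]
}}

```text
t: 8.72
tcp_pos: [0.6098, 0.0361, 0.173]
tool_rot: [-2.067, -2.358, 0.017]
ft_force: [0.1, -0.2, 0.7]
gripper_width: 0.0003
```

```bash
python3 go.py .06 .016 .172;python3 pic.py 6; python3 tip.py 3
```

```text
t 8.725 p [0.6098 0.0361 0.173 ] sorter [ 0.0618 -0.012   0.173 ] q [ 0.06  0.49  0.29  1.39 -0.   -0.07] F [ 0.1 -0.2  0.7] w 0.0
toolx ang 1.702 z [-0.012 -0.004 -1.   ]
goal [0.6044 0.0636 0.172 ] tool delta mm [28.1 -1.8  1. ]
yaw cmd 0.001
scene 1 134 [-0.063 -0.05  -0.038] [0.063 0.075 0.086] [0.133 0.138 0.142]
scene -1 132 [-0.062 -0.051 -0.039] [-0.09  -0.079 -0.067] [0.089 0.094 0.098]
tab 73 [0.047 0.05  0.065] [0.002 0.004 0.01 ] [0.192 0.213 0.224]
-0.01 9 x [-0.006 -0.004  0.019] y [0.002 0.005 0.022]
-0.005 4 x [0.005 0.006 0.007] y [-0.011 -0.009 -0.008]
0.0 23 x [-0.013 -0.004  0.007] y [-0.023 -0.001  0.011]
0.005 89 x [-0.014 -0.003  0.01 ] y [-0.023 -0.01   0.013]
0.01 29 x [-0.016 -0.011  0.008] y [-0.022  0.003  0.016]
0.015 37 x [-0.016 -0.009 -0.   ] y [0.003 0.009 0.015]
0.02 10 x [-0.017 -0.011  0.001] y [0.012 0.014 0.016]
0.025 9 x [-0.016 -0.014 -0.005] y [0.001 0.014 0.018]
0.03 18 x [-0.016 -0.012 -0.006] y [-0.009  0.007  0.017]
0.035 27 x [-0.015 -0.012 -0.006] y [-0.01   0.001  0.016]
0.04 33 x [-0.016 -0.011  0.002] y [-0.014  0.001  0.017]
0.045 47 x [-0.016 -0.009  0.004] y [-0.013  0.005  0.021]
0.05 39 x [-0.014 -0.009  0.002] y [-0.013  0.001  0.019]
0.055 29 x [-0.013 -0.009  0.001] y [-0.014 -0.003  0.012]
```

View pics/tip3.png

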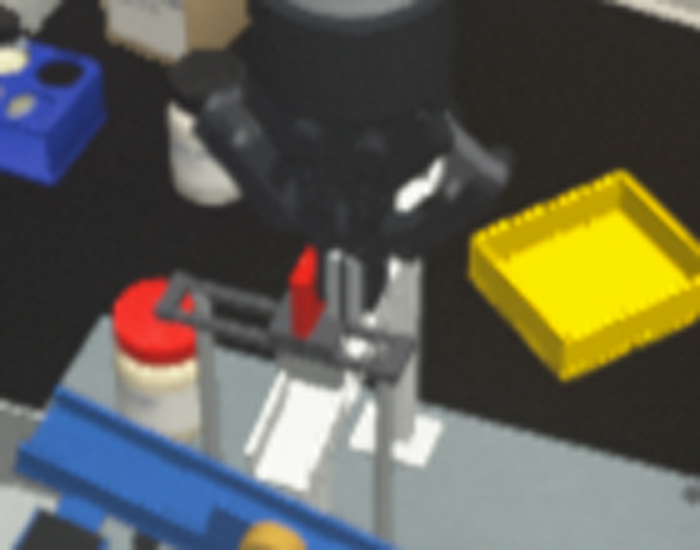

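The fingertips at crop (345,290) press the tab's right face (305,290), clear above the block. I'll push on to full open.

Call:
{"method": "arm_command", "body": {
  "rows": [
    [[12,0,0,0,-1],[12,-1,0,0,-1],[10,-1,0,0,-1],[4,0,0,0,-1],[0,0,0,0,-1]]
  ]
}}

```text
t: 9.45
tcp_pos: [0.6054, 0.063, 0.1737]
tool_rot: [2.071, 2.342, -0.039]
ft_force: [-0.1, -0.1, -0.3]
gripper_width: 0.0003
```

```bash
python3 go.py .06 .016 .172;python3 pic.py 7
```

```text
t 9.45 p [0.6054 0.063  0.1737] sorter [0.0609 0.0152 0.1737] q [ 0.12  0.48  0.28  1.38 -0.03 -0.  ] F [-0.1 -0.1 -0.3] w 0.0
toolx ang 1.694 z [-0.005 -0.029 -1.   ]
goal [0.6044 0.0636 0.172 ] tool delta mm [ 0.8 -0.9  1.6]
yaw cmd -0.007
scene 1 134 [-0.062 -0.051 -0.038] [0.063 0.075 0.087] [0.134 0.138 0.142]
scene -1 132 [-0.063 -0.051 -0.039] [-0.09  -0.079 -0.067] [0.089 0.094 0.098]
tab 69 [0.047 0.049 0.063] [0.03  0.032 0.037] [0.195 0.214 0.229]
```

View pics/scene_7.png

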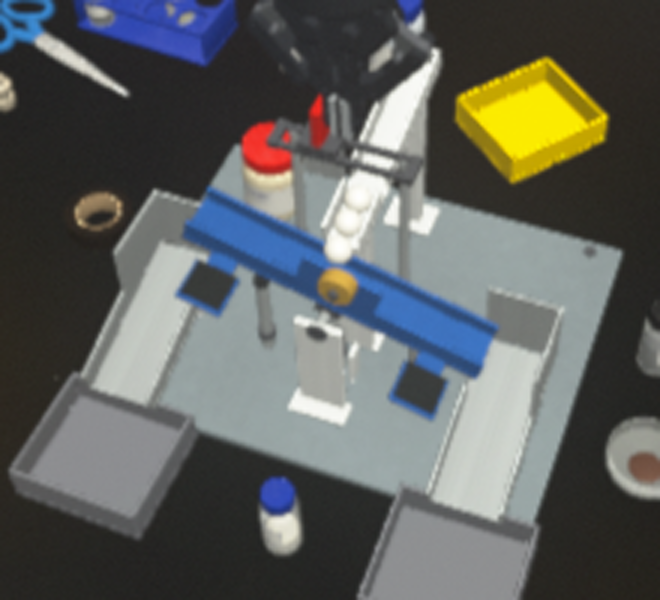

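The stop is open by about 30 mm and the balls are running (three seen at crop (350,215)). I'll nudge a few mm further and wait.

Call:
{"method": "arm_command", "body": {
  "rows": [
    [[4,0,0,0,-1],[3,0,0,0,-1],[0,0,0,0,-1],[0,0,0,0,-1],[0,0,0,0,-1]]
  ]
}}

```text
t: 10.12
tcp_pos: [0.6053, 0.0624, 0.1739]
tool_rot: [2.068, 2.327, -0.056]
ft_force: [0.9, -3.4, -0.5]
gripper_width: 0.0004
```

Call:
{"method": "arm_command", "body": {
  "rows": [
    [[-6,0,0,0,-1],[0,0,-30,0,-1],[0,0,-30,0,-1],[0,0,-10,0,-1],[0,0,0,0,-1]]
  ]
}}

```text
t: 10.75
tcp_pos: [0.6043, 0.0633, 0.2444]
tool_rot: [2.069, 2.337, -0.054]
ft_force: [-0.6, 0.5, -0.9]
gripper_width: 0.0
```

```bash
python3 go.py .06 .075 .25;python3 pic.py 8
python3 - <<'E'
from station import read_camera
import cv2
p,d=read_camera("top");cv2.imwrite("pics/t8.png",cv2.resize(p[195:345,235:410],None,fx=4,fy=4))
E
```

```text
t 10.75 p [0.6043 0.0633 0.2444] sorter [0.0599 0.0157 0.2444] q [ 0.13  0.47  0.44  1.56 -0.04  0.  ] F [-0.6  0.5 -0.9] w 0.0
toolx ang 1.693 z [-0.008 -0.039 -0.999]
goal [0.5968 0.1221 0.25  ] tool delta mm [59.1 -0.5 -7.8]
yaw cmd -0.008
scene 1 138 [-0.062 -0.05  -0.038] [0.063 0.075 0.086] [0.134 0.138 0.142]
scene -1 133 [-0.063 -0.052 -0.039] [-0.09  -0.079 -0.067] [0.09  0.094 0.097]
tab 108 [0.047 0.056 0.072] [0.03  0.031 0.037] [0.194 0.214 0.224]
```

View pics/scene_8.png

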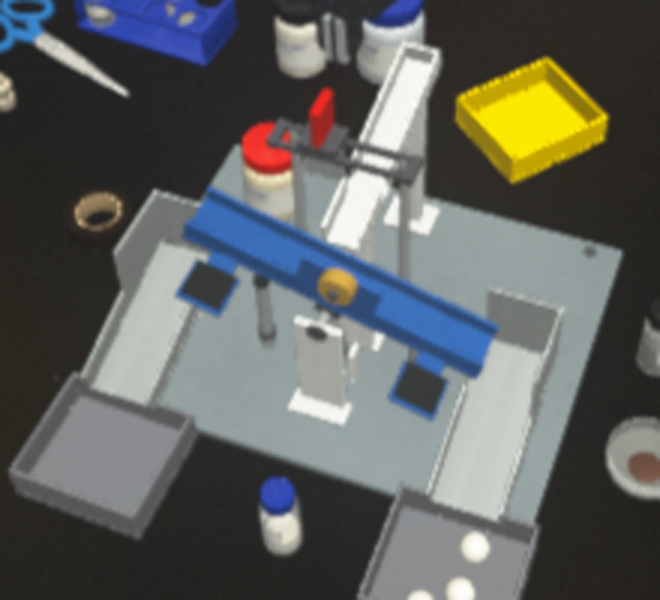

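View pics/t8.png

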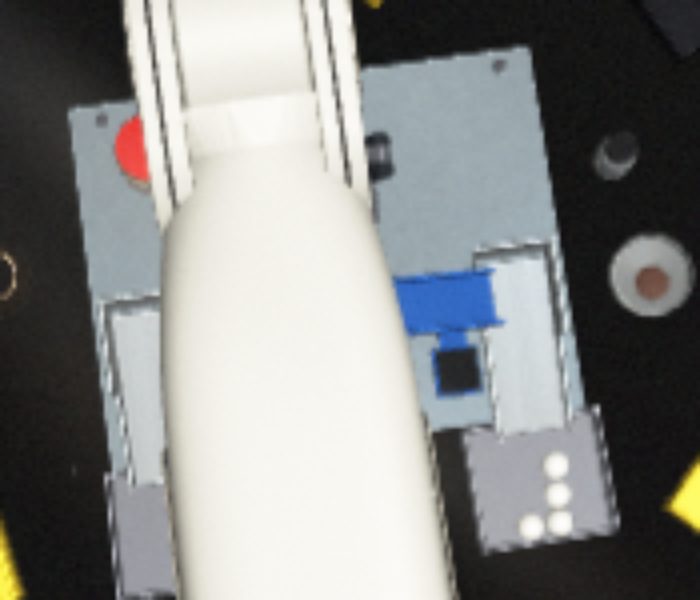

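All four balls are in the right grey tray: top crop (555,465), (557,493), (560,522), (532,527). Next I go over to the left of the tab to shut the stop.

Call:
{"method": "arm_command", "body": {
  "rows": [
    [[32,0,0,0,-1],[32,0,0,0,-1],[0,0,0,0,-1],[0,0,20,0,-1],[0,0,0,0,-1]]
  ]
}}

```text
t: 11.48
tcp_pos: [0.5927, 0.1252, 0.2138]
tool_rot: [2.076, 2.341, -0.071]
ft_force: [0.3, -0.6, 0.0]
gripper_width: -0.0005
```

```bash
python3 go.py .06 .075 .173
```

```text
t 11.475 p [0.5927 0.1252 0.2138] sorter [0.0564 0.0786 0.2138] q [ 0.23  0.48  0.38  1.5  -0.04  0.11] F [ 0.3 -0.6  0. ] w -0.0
toolx ang 1.691 z [-0.021 -0.042 -0.999]
goal [0.5968 0.1221 0.173 ] tool delta mm [-1.9  4.7 40.8]
yaw cmd -0.01
```

Call:
{"method": "arm_command", "body": {
  "rows": [
    [[0,5,18,0,-1],[0,0,18,0,-1],[0,0,3,0,-1],[0,0,0,0,-1],[0,0,0,0,-1]]
  ]
}}

```text
t: 12.1
tcp_pos: [0.5986, 0.1212, 0.1768]
tool_rot: [2.079, 2.335, -0.067]
ft_force: [-0.7, 0.3, 0.2]
gripper_width: -0.0001
```

```bash
python3 go.py .06 .016 .173; python3 tip.py 4
```

```text
t 12.1 p [0.5986 0.1212 0.1768] sorter [0.0617 0.0738 0.1768] q [ 0.22  0.5   0.32  1.42 -0.04  0.1 ] F [-0.7  0.3  0.2] w -0.0
toolx ang 1.687 z [-0.018 -0.042 -0.999]
goal [0.6044 0.0636 0.173 ] tool delta mm [-57.7  -0.8   6.1]
yaw cmd -0.013
-0.01 3 x [0.007 0.007 0.007] y [-0.014 -0.012 -0.01 ]
-0.005 11 x [-0.011  0.006  0.009] y [-0.016 -0.013 -0.004]
0.0 49 x [-0.011 -0.003  0.011] y [-0.022 -0.011 -0.002]
0.005 24 x [-0.012 -0.001  0.011] y [-0.02  -0.007 -0.003]
0.03 10 x [-0.013 -0.012 -0.006] y [-0.006 -0.001  0.004]
0.035 22 x [-0.013 -0.009  0.003] y [-0.011 -0.004  0.013]
0.04 28 x [-0.013 -0.009  0.004] y [-0.012 -0.005  0.011]
0.045 27 x [-0.012 -0.009  0.005] y [-0.012 -0.003  0.013]
0.05 26 x [-0.012 -0.008  0.006] y [-0.011 -0.004  0.013]
0.055 28 x [-0.011 -0.009  0.003] y [-0.012 -0.003  0.014]
```

View pics/tip4.png

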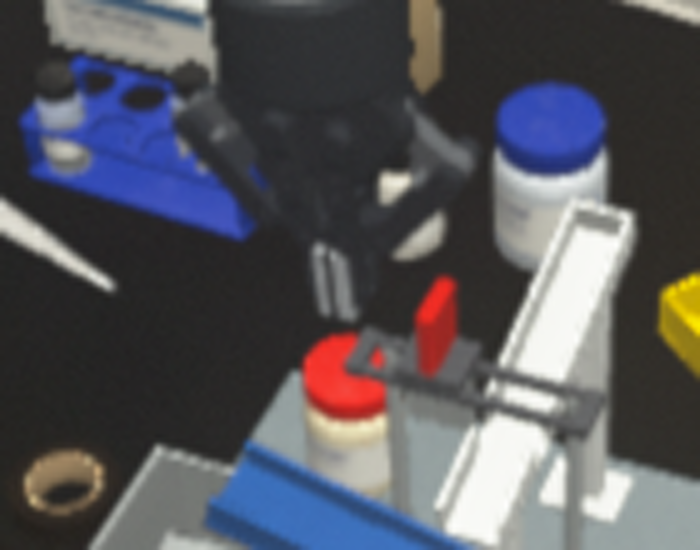

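The tips are left of the tab at the right height. I'll push it shut along tool -x.

Call:
{"method": "arm_command", "body": {
  "rows": [
    [[-14,0,2,0,-1],[-14,0,0,0,-1],[-12,0,0,0,-1],[-12,0,0,0,-1],[-6,0,0,0,-1]]
  ]
}}

```text
t: 12.78
tcp_pos: [0.6057, 0.0654, 0.178]
tool_rot: [2.081, 2.344, -0.052]
ft_force: [-3.2, 21.1, -0.1]
gripper_width: 0.0002
```

Call:
{"method": "arm_command", "body": {
  "rows": [
    [[-3,0,0,0,-1],[0,0,0,0,-1],[0,0,0,0,-1],[0,0,0,0,-1],[0,0,0,0,-1]]
  ]
}}

```text
t: 13.4
tcp_pos: [0.6054, 0.067, 0.1782]
tool_rot: [-2.081, -2.351, 0.04]
ft_force: [-0.8, 3.4, -0.4]
gripper_width: 0.0001
```

```bash
python3 go.py .06 .015 .173; python3 pic.py 9
```

```text
t 13.4 p [0.6054 0.067  0.1782] sorter [0.0614 0.0192 0.1782] q [ 0.12  0.49  0.31  1.41 -0.02 -0.  ] F [-0.8  3.4 -0.4] w 0.0
toolx ang 1.693 z [-0.018 -0.018 -1.   ]
goal [0.6045 0.0627 0.173 ] tool delta mm [-4.1 -1.3  5.3]
yaw cmd -0.008
scene 1 132 [-0.062 -0.05  -0.038] [0.063 0.074 0.086] [0.133 0.138 0.143]
scene -1 129 [-0.063 -0.051 -0.04 ] [-0.09  -0.078 -0.067] [0.089 0.093 0.098]
tab 97 [0.047 0.055 0.071] [-0.002 -0.     0.005] [0.195 0.217 0.224]
```

View pics/scene_9.png

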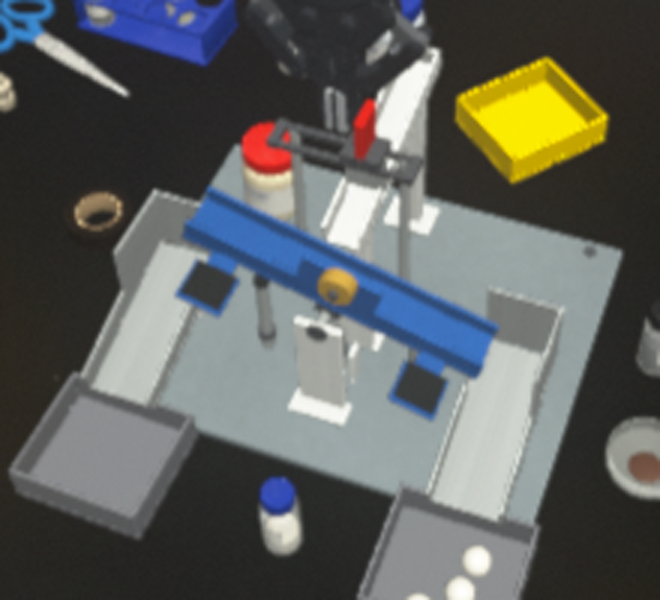

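The tab is back at its starting position, and the 21 N reaction shows it reached the end stop. I'll back away, lift clear, and check.

Call:
{"method": "arm_command", "body": {
  "rows": [
    [[10,0,0,0,-1],[6,0,-10,0,-1],[0,0,-35,0,-1],[0,0,-35,0,-1],[0,0,-20,0,-1]]
  ]
}}

```text
t: 14.08
tcp_pos: [0.6043, 0.0844, 0.2811]
tool_rot: [2.083, 2.351, -0.049]
ft_force: [-0.0, 0.8, 0.6]
gripper_width: -0.0002
```

Call:
{"method": "arm_command", "body": {
  "rows": [
    [[40,0,0,0,-1],[40,0,0,0,-1],[40,0,0,0,-1],[0,0,0,0,-1],[0,0,0,0,-1]]
  ]
}}

```text
t: 14.7
tcp_pos: [0.592, 0.2063, 0.2861]
tool_rot: [2.078, 2.342, -0.037]
ft_force: [0.3, -0.2, -0.2]
gripper_width: 0.0001
```

```bash
python3 go.py; python3 pic.py 10
python3 - <<'E'
from h import *
from station import read_camera,camera_info
i0=dict(np.load("scene0.npz"));i=camera_info("scene");p,d=read_camera("scene");P=cloud(dict(d=d,**i))
m=((P[...,2]>.006)&(P[...,2]<.035)&(p.min(2)>200)&(P[...,0]<.5)&(P[...,1]<-.03)&(P[...,1]>-.18)).astype(np.uint8)
k,l,s,c=cv2.connectedComponentsWithStats(m)
for j in range(1,k):
    if s[j,4]>15:print(c[j].round(),s[j,4],np.median(P[l==j],0).round(3))
cv2.imwrite("pics/fin.png",cv2.resize(p[200:420,180:460],None,fx=2.7,fy=2.7,interpolation=cv2.INTER_CUBIC))
E
```

```text
t 14.7 p [0.592  0.2063 0.2861] sorter [0.0662 0.1591 0.2861] q [ 0.35  0.52  0.64  1.7  -0.02  0.23] F [ 0.3 -0.2 -0.2] w 0.0
toolx ang 1.69 z [-0.008 -0.024 -1.   ]
scene 1 134 [-0.062 -0.049 -0.038] [0.063 0.074 0.087] [0.133 0.137 0.141]
scene -1 133 [-0.063 -0.051 -0.039] [-0.09  -0.079 -0.067] [0.089 0.094 0.099]
tab 95 [0.047 0.055 0.071] [-0.002 -0.     0.005] [0.196 0.216 0.224]
[349. 366.] 55 [ 0.445 -0.12   0.019]
[342. 380.] 103 [ 0.415 -0.121  0.02 ]
[330. 381.] 41 [ 0.399 -0.1    0.021]
```

View pics/fin.png

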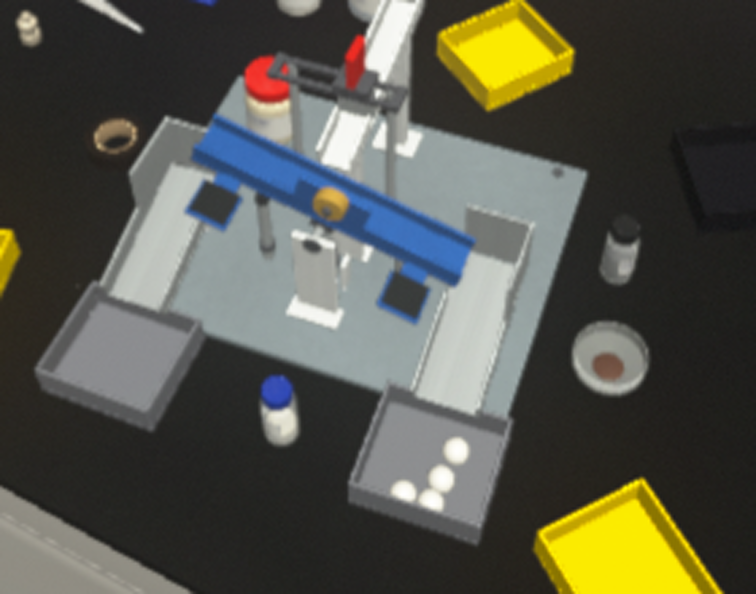

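The last picture shows four balls in the right grey tray (crop (455,450), (440,478), (430,498), (403,490)), the gate right end low, the stop shut, the bystanders upright and the hand clear.

```bash
python3 -c "
from station import arm; print(arm.close_job())"
```

```text
the job is handed in; nothing more can be done
None
```

I rocked the gate over by pressing its raised right pad. I then pushed the red stop open from its right side, let the balls run, pushed it shut from its left side and handed the job in at about 15 s.

- **Final checks:** All four balls are in the right grey tray. The left pad reads z 0.137 m and the right pad 0.094 m, so the gate is over. The tab is back within about 1 mm of its shut position. The hand is clear, and in the last picture the trays, vials, jar and other things look unmoved; I did not measure their positions.
- **First press failed:** The gate sprang back. The fingertips turned out to be about 28–30 mm above the reported TCP, measured in the depth images. I pressed deeper the second time and allowed for this at the tab.
- **Stop opening:** The camera measured about 30–31 mm of travel against the stated 32 mm, with the tab still pushed against the fingers at the end.

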